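# Clamp and print: keys of a bench lens printer

### The job

A lens is in the nest of the bench printer, so run one print from its control box: press the square key (clamp) fully in and let it come back up, then press the big mushroom button (print) fully in and let it come back up. One key at a time, and leave the small round key (reset) alone.

Things in the scene. Friction and masses are not known exactly. Their poses are not given: they have to be found in the camera images.
- square_key_top (a point): Clamp key: square grey plastic cap, 36 x 36 mm, in a flat square black bezel 48 x 48 x 8 mm. Unpressed, its top face is 20 mm above the control box (70 mm above the table). Point: centre of the cap's flat top face, goes down with it, z up. Sprung: 7 mm straight down, gives from 1.5 N, fully in at 5 N, comes back up when let go.
- mushroom_top (a point): Print button: the big round one, grey mushroom head 48 mm across and 11 mm thick on a stem over a black collar 36 mm across. Unpressed, its top face is 30 mm above the control box (80 mm above the table). Point: centre of the cap's flat top face, goes down with it, z up. Sprung: 7 mm straight down, gives from 1.5 N, fully in at 5 N, comes back up when let go.
- small_key_top (a point): Reset key, to be left alone: small round grey cap 22 mm across in a round black bezel 34 mm across. Unpressed, its top face is 17 mm above the control box (67 mm above the table). Point: centre of the cap's flat top face, goes down with it, z up. Sprung: 7 mm straight down, gives from 1.5 N, fully in at 5 N, comes back up when let go.
- panel: Fixed control box, white, bare aluminium top 120 x 290 mm, level, 50 mm high; origin: centre of its underside, y along its length. The three keys stand in a row on its long midline at y = -85, 0 and 85 mm, in any order. A nest with a lens, an ink jar (75 mm high), a tray of lenses and a screwdriver lie round it, 80 mm or more from any key's centre.

How it is judged (in metres and radians):
On the way, in this order (a step that is already met when the one before it is completed fails the run):
1. the square key is pressed in (5 mm or more), the mushroom button up (distance of square_key_top from where it was at the start of the episode above 0.005 m and distance of mushroom_top from where it was at the start of the episode below 0.002 m), for 0.1 s.
2. the square key is let go and all the keys are up (distance of each of square_key_top, mushroom_top, small_key_top from where it was at the start of the episode below 0.002 m), for 0.1 s.
3. the mushroom button is pressed in (5 mm or more), the square key up (distance of mushroom_top from where it was at the start of the episode above 0.005 m and distance of square_key_top from where it was at the start of the episode below 0.002 m), for 0.1 s.
At the end, for the whole second after the job is handed in: After the square key and then the mushroom button have been pressed, all three keys are let go and back up to within 2 mm of where they began (all of step 2); the robot touches nothing.
It fails at once if the small round key is pressed (more than 3 mm) (distance of small_key_top from where it was at the start of the episode above 0.003 m).
It fails at once if the square key and the mushroom button are down together (each more than 3 mm) (distance of each of square_key_top, mushroom_top from where it was at the start of the episode above 0.003 m).
It also fails if it takes over 32 s, if anything falls off the work surface, if the arm or the gripper's body presses on something with over 40 N, if the wrist force passes 120 N, or if a joint passes its speed limit or range.

### The arm

A 6-joint arm with a two-finger parallel gripper is mounted at the origin on the work surface. World frame = base frame: x ahead of the robot, y to its left, z up, the work surface at z = 0. Lengths are in mm, angles in rad, forces in N, time in s.
With the tool pointing down it reaches from about 275 to 1000 mm from the base axis. Payload 8.4 kg.
Tool frame: the origin (TCP) lies midway between the tips of the shut fingers; the grasp point (between the pads) lies 19 mm behind it; z points along the fingers, y is the line along which they close (so a half turn about z gives the same grasp; the last joint's range is limited). The gripper opens to 85 mm and grips with 20 to 120 N. Pads are 22 mm wide; open, the fingers measure 114 mm over their backs; the gripper's body (76 mm by 85 mm) begins 54 mm behind the grasp point. The pads swing forward as they close: fully open they stand 13 mm farther back than shut.
Start: joints at [-1.226, 0.353, 1.633, -0, 1.155, -0.002], TCP at [212.43, -587.794, 231.281] pointing down, gripper open.
Joint ranges: [-2.63, 2.63], [-0.92, 2.1], [0.06, 2.66], [-1.3, 4.44], [0, 2.69], [-3.02, 3.02]. Speed limits (rad/s): [2.22, 2.22, 2.79, 3.14, 3.14, 3.14].

### API

Orientations are given as [roll, pitch, yaw] about the fixed x, y, z axes, in that order (R = Rz(yaw) Ry(pitch) Rx(roll)).
In Python, from rig import telemetry, optics, r gives the robot as it stands.
- The arm moves only by the tool play_rows, never from a script. Its arguments are lists of equal length, an entry for each row: "dp": the shift along the tool's x, y, z in units of 40 mm (1.0 is 40 mm), a list of three; "rot": the turn, a rotation vector about the tool's x, y, z in units of 6 degrees (1.0 is 6 degrees), a list of three. In form: {"dp": [[tx, ty, tz], ...], "rot": [[ax, ay, az], ...]}. A call has 1 to 5 rows; each row is the pose to reach, as a shift and turn from the pose commanded when the call began, along the tool's axes at that moment; what a row does not reach only later rows make up. A row lasts 1/12 s, in which the tool goes at most 41.7 mm and 7.16 degrees, less where a joint would pass 70% of its speed; a pose out of reach is approached as far as the arm can. A call with a gripper value outside its range is refused whole. "fingers" is the opening, from 0 (shut) to 1 (fully open), set as the call begins (left out, the last holds). The fingers move at their own pace and stop on an object; "grip_force" is the grip in N (left out, the last holds). Time passes only in rows, so rows that repeat a pose let the fingers close. It gives the time, the measured TCP pose, the force, the opening and the grip force at its end, in the units of the state.
- telemetry.sense(): the state, without advancing time (a new reading comes with each control period).
- optics.grab_frame(name): name is "side" or "top"; returns a dict with "color" (420x560x3 uint8, red, green, blue), "mtx" (3x3 intrinsics, pixels), "R" (3x3) and "t" (3): a world point X has camera coordinates R X + t. Camera axes: x right, y down, z forward; pixel columns grow to the right and rows downward; lengths in mm; the calibration is good to about 2 mm. A picture is of the moment at which its call begins. There is no depth.
- r.sign_off(): hands the job in; it is judged then, once.
The state is a dict: "clock": time; "qpos": joint angles; "qvel": joint speeds; "joint_efforts": joint torques, N m; "eef_pos": TCP position; "tcp_rot": TCP orientation; "contact_force": force on the tool from outside, world axes, zero at the start; "wrist_torque": the same for the moment, N m; "opening": opening from 0.0 (shut) to 1.0 (fully open); "grasp_force": force on a finger pad.
Only numpy, scipy, OpenCV 4.12 (cv2) and the standard library are available. Lean on these libraries where they do the work, as an engineer would, in place of code of your own. Each camera call takes 0.05 s, during which the arm holds its last target. There are 200 camera calls.

## Working session

There is one attempt and no reset: what is moved stays moved. The work goes in short steps, Python scripts to look and compute and a tool call to move; the robot and the scene stay as the last step left them, time stands still between calls to the robot, and variables do not carry over. Pictures are saved under pics/ and viewed, at most 10 in all, crops included, and the job is handed in when it is done.

Besides the shell and the picture viewer there is one more tool, called after "Request:" as name(argument=value, ...) on one line, values as JSON. play_rows: Moves the arm, as the interface text tells. Its arguments: {"type":"object","properties":{"dp":{"type":"array"},"rot":{"type":"array"},"fingers":{"type":"number"},"grip_force":{"type":"number"}},"required":["dp","rot"]}

```bash
mkdir -p pics; cat > h.py <<'E'
import numpy as np,cv2
from rig import telemetry,optics,r
def snap(n,f):
    g=optics.grab_frame(n); cv2.imwrite(f'pics/{f}.png',g['color'][:,:,::-1]); np.savez(f'pics/{f}.npz',**{k:g[k] for k in('mtx','R','t')}); return g
def back(f,u,v,z):
    g=np.load(f'pics/{f}.npz'); d=g['R'].T@np.linalg.inv(g['mtx'])@[u,v,1]; c=-g['R'].T@g['t']; return c+d*(z-c[2])/d[2]
E
python3 - <<'E'
from h import *
snap('top','t1');snap('side','s1');print(telemetry.sense())
E
```

```text
{'clock': 0.1, 'qpos': array([-1.22638207e+00,  3.53575463e-01,  1.63402453e+00, -2.24142791e-05,
        1.15517698e+00, -2.40441596e-03]), 'qvel': array([-2.19366883e-05, -1.99293688e-03, -2.70613120e-03, -9.02517733e-05,
       -1.01664979e-03, -2.01370347e-04]), 'joint_efforts': array([-1.54390455e-04, -6.06355619e+01, -3.42822647e+01,  1.67596509e-04,
        4.12807727e-03,  4.11959934e-05]), 'eef_pos': array([ 212.29856154, -587.41513592,  230.65395939]), 'tcp_rot': array([-3.14040828e+00,  1.76476740e-05,  3.46827746e-01]), 'contact_force': array([-0.8907899 ,  0.1934613 ,  0.00127323]), 'wrist_torque': array([ 0.00233871,  0.02580571, -0.00223832]), 'grasp_force': 0.0, 'opening': 0.9986009761809234}
```

View pics/t1.png

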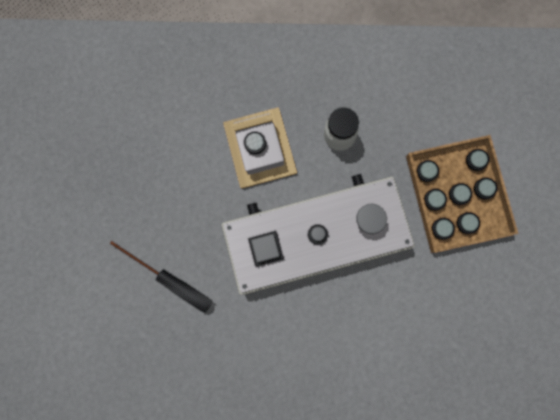

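View pics/s1.png

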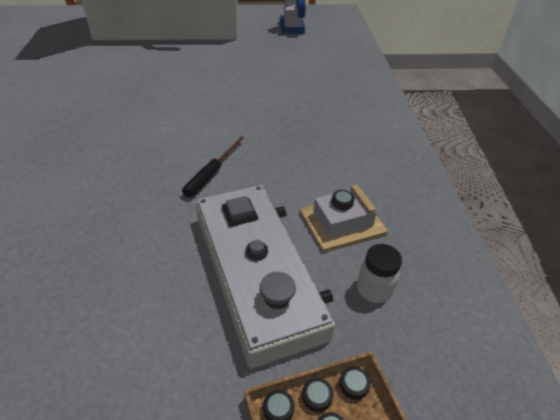

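The top view shows the square key near (265,247), the small key near (318,234) and the mushroom near (372,219). The side view shows the same order, at about (240,209), (257,249) and (278,287).

```bash
python3 - <<'E'
from h import *
a=cv2.imread('pics/t1.png')[170:300,215:420]; b=cv2.imread('pics/s1.png')[180:340,190:340]
cv2.imwrite('pics/c.png',np.vstack([cv2.resize(a,(615,390),interpolation=2)]))
for n,t,s,z in(('sq',(265,247),(239,208),70),('sm',(318,233),(257,246),67),('mu',(372,219),(278,287),80)):
    print(n,back('t1',*t,z).round(1),back('s1',*s,z).round(1))
g=np.load('pics/t1.npz');print(g['R'].round(2),-g['R'].T@g['t'])
E
```

```text
sq [518.7  86.1  70. ] [514.8  79.4  70. ]
sm [542.9   4.6  67. ] [540.4   3.1  67. ]
mu [565.4 -76.9  80. ] [564.9 -78.7  80. ]
[[ 0.03 -1.   -0.02]
 [-0.99 -0.03 -0.12]
 [ 0.12  0.03 -0.99]] [477.24697225  35.72419631 813.56173614]
```

View pics/c.png

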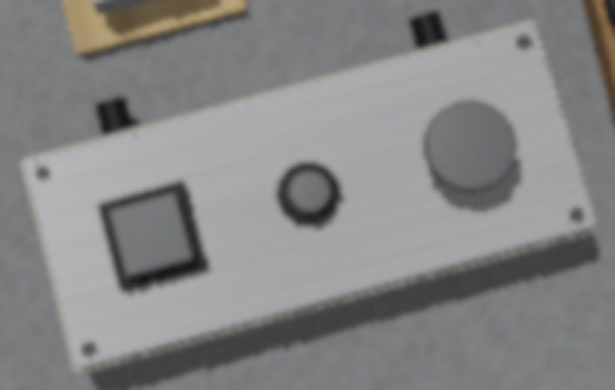

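Request:
play_rows(dp=[[0.7,-0.72,0],[1.4,-1.44,0],[2.1,-2.16,0],[2.8,-2.88,0],[3.5,-3.6,0]], rot=[[0,0,0],[0,0,0],[0,0,0],[0,0,0],[0,0,0]], fingers=0)

```text
clock: 0.52
eef_pos: [295.3, -402.9, 230.9]
tcp_rot: [-3.141, 0.0, 0.346]
contact_force: [1.2, 0.2, -0.6]
opening: 0.298
grasp_force: 0.0
```

Request:
play_rows(dp=[[0.7,-0.72,0],[1.4,-1.44,0],[2.1,-2.16,0],[2.8,-2.88,0],[3.5,-3.6,0]], rot=[[0,0,0],[0,0,0],[0,0,0],[0,0,0],[0,0,0]])

```text
clock: 0.93
eef_pos: [378.0, -219.9, 231.3]
tcp_rot: [3.142, -0.0, 0.346]
contact_force: [0.4, -1.0, 0.1]
opening: -0.001
grasp_force: 0.0
```

Request:
play_rows(dp=[[0.7,-0.72,0],[1.4,-1.44,0],[2.1,-2.16,0],[2.8,-2.88,0],[3.5,-3.6,0]], rot=[[0,0,0],[0,0,0],[0,0,0],[0,0,0],[0,0,0]])

```text
clock: 1.35
eef_pos: [460.8, -36.7, 231.3]
tcp_rot: [3.142, -0.0, 0.347]
contact_force: [1.5, -0.3, 0.9]
opening: -0.001
grasp_force: 0.0
```

Request:
play_rows(dp=[[0.7,-0.7,0],[1.4,-1.4,0],[2.1,-2.1,0],[2.35,-2.35,0],[2.35,-2.35,0]], rot=[[0,0,0],[0,0,0],[0,0,0],[0,0,0],[0,0,0]])

```text
clock: 1.77
eef_pos: [518.0, 84.3, 230.9]
tcp_rot: [-3.141, -0.0, 0.35]
contact_force: [-0.6, 0.2, -1.1]
opening: 0.003
grasp_force: 0.0
```

Request:
play_rows(dp=[[0,0,0.8],[0,0,1.6],[0,0,2.4],[0,0,3.1],[0,0,3.1]], rot=[[0,0,0],[0,0,0],[0,0,0],[0,0,0],[0,0,0]])

```text
clock: 2.18
eef_pos: [512.6, 79.7, 102.6]
tcp_rot: [-3.14, 0.009, 0.346]
contact_force: [-1.1, -0.5, -0.3]
opening: -0.003
grasp_force: 0.0
```

```bash
python3 - <<'E'
from h import *
snap('side','s2');snap('top','t2');print(telemetry.sense()['eef_pos'],telemetry.sense()['contact_force'])
a=cv2.imread('pics/s2.png')[120:330,150:350]; b=cv2.imread('pics/t2.png')[160:300,210:420]
cv2.imwrite('pics/c2.png',np.hstack([cv2.resize(a,(400,420)),cv2.resize(b,(400,267)) if 0 else cv2.copyMakeBorder(cv2.resize(b,(400,267)),0,153,0,0,0)]))
E
```

```text
[516.03950288  80.47672807 107.08450505] [ 1.04607916 -0.21293482  1.19042174]
```

View pics/c2.png

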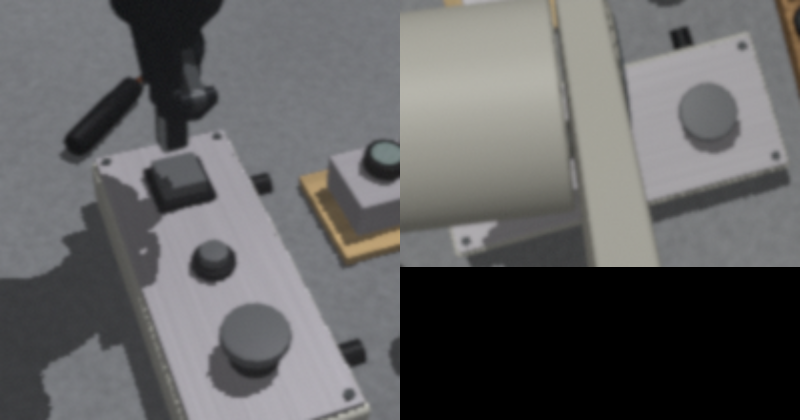

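The side crop shows the shut fingertips (about (173,145)) over the square cap, clear of the other keys. Next I'll trim by a few mm and come down closer.

Request:
play_rows(dp=[[0.08,-0.08,0.3],[0.08,-0.08,0.65],[0.08,-0.08,0.65],[0.08,-0.08,0.65]], rot=[[0,0,0],[0,0,0],[0,0,0],[0,0,0]])

```text
clock: 2.62
eef_pos: [519.3, 85.7, 82.0]
tcp_rot: [3.141, -0.001, 0.347]
contact_force: [0.0, 0.0, -0.0]
opening: 0.003
grasp_force: 0.0
```

```bash
python3 - <<'E'
from h import *
snap('side','s3');print(telemetry.sense()['eef_pos'],telemetry.sense()['contact_force'])
a=cv2.imread('pics/s3.png')[140:300,180:340]
cv2.imwrite('pics/c3.png',cv2.resize(a,(600,600),interpolation=2))
E
```

```text
[519.60787545  85.78126097  82.28391413] [ 0.90814164  0.02929364 -0.17300988]
```

View pics/c3.png

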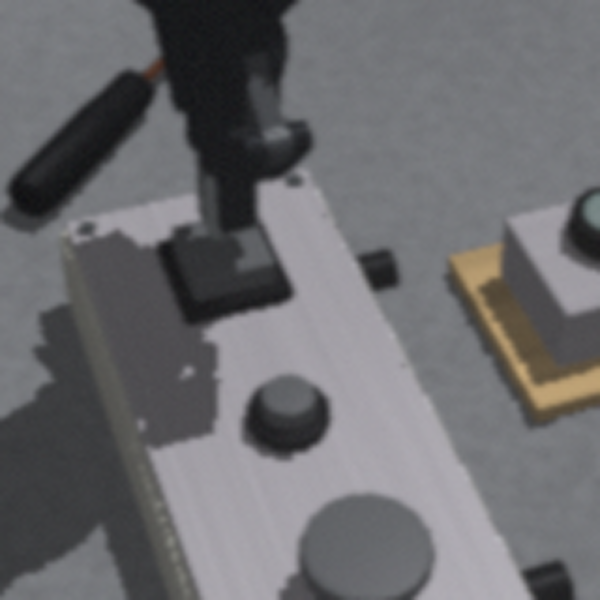

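The tip at about (228,232) in the crop hangs 12 mm above the cap and will land near its centre. Now a slow press.

Request:
play_rows(dp=[[0,0,0.15],[0,0,0.28],[0,0,0.35],[0,0,0.42],[0,0,0.45]], rot=[[0,0,0],[0,0,0],[0,0,0],[0,0,0],[0,0,0]])

```text
clock: 3.08
eef_pos: [519.4, 85.8, 63.2]
tcp_rot: [3.141, -0.001, 0.347]
contact_force: [1.3, 0.0, 4.9]
opening: 0.004
grasp_force: 2.4
```

Request:
play_rows(dp=[[0,0,0],[0,0,0]], rot=[[0,0,0],[0,0,0]])

```text
clock: 3.25
eef_pos: [519.4, 85.8, 63.5]
tcp_rot: [3.141, -0.001, 0.347]
contact_force: [1.6, 0.4, 4.7]
opening: 0.005
grasp_force: 2.3
```

Request:
play_rows(dp=[[0,0,0.04],[0,0,0.04],[0,0,0.04],[0,0,0.04]], rot=[[0,0,0],[0,0,0],[0,0,0],[0,0,0]])

```text
clock: 3.58
eef_pos: [519.5, 85.8, 62.9]
tcp_rot: [3.141, -0.001, 0.347]
contact_force: [-1.3, -0.3, 15.7]
opening: -0.0
grasp_force: 8.0
```

Bottomed (15.7 N). Next I lift off, wait, and cross over to the mushroom.

Request:
play_rows(dp=[[0,0,-0.4],[0,0,-1.0],[0,0,-1.8],[0,0,-1.8],[0,0,-1.8]], rot=[[0,0,0],[0,0,0],[0,0,0],[0,0,0],[0,0,0]])

```text
clock: 4.0
eef_pos: [519.7, 85.8, 135.0]
tcp_rot: [3.141, -0.003, 0.347]
contact_force: [-0.4, -0.5, 0.5]
opening: -0.002
grasp_force: 0.0
```

Request:
play_rows(dp=[[-0.05,0.8,0],[-0.12,1.7,0],[-0.18,2.6,0],[-0.24,3.5,0],[-0.29,4.22,0]], rot=[[0,0,0],[0,0,0],[0,0,0],[0,0,0],[0,0,0]])

```text
clock: 4.42
eef_pos: [564.7, -79.1, 132.2]
tcp_rot: [-3.141, 0.002, 0.347]
contact_force: [-0.2, 0.5, 0.2]
opening: -0.003
grasp_force: 0.0
```

Request:
play_rows(dp=[[0,0,0],[0,0,0.4],[0,0,0.9],[0,0,0.9],[0,0,0.9]], rot=[[0,0,0],[0,0,0],[0,0,0],[0,0,0],[0,0,0]])

```text
clock: 4.83
eef_pos: [563.6, -76.5, 96.0]
tcp_rot: [-3.139, 0.004, 0.347]
contact_force: [0.1, 0.0, 0.7]
opening: -0.002
grasp_force: 0.0
```

```bash
python3 - <<'E'
from h import *
snap('side','s4');print(telemetry.sense()['eef_pos'],telemetry.sense()['contact_force'])
a=cv2.imread('pics/s4.png')[180:340,180:340]
cv2.imwrite('pics/c4.png',cv2.resize(a,(600,600),interpolation=2))
E
```

```text
[564.59605227 -76.5749815   97.06254312] [-0.47383359  1.32744242  0.89565658]
```

View pics/c4.png

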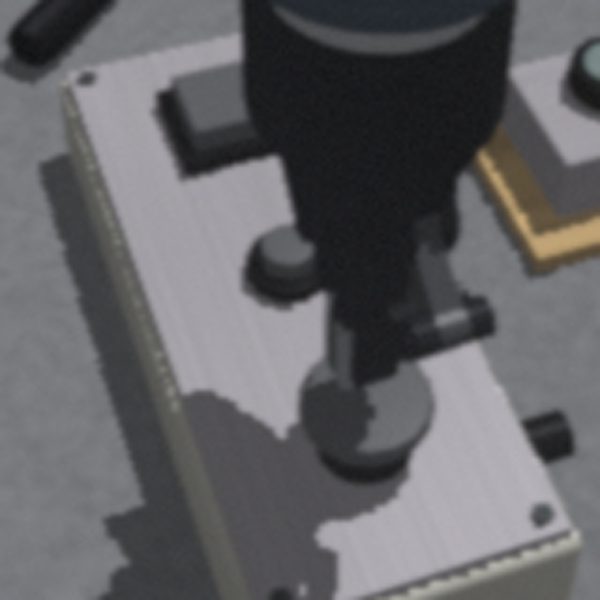

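The square key is up again and the tip at about (365,380) is centred 17 mm above the mushroom. Press.

Request:
play_rows(dp=[[0,0,0.2],[0,0,0.38],[0,0,0.48],[0,0,0.56],[0,0,0.61]], rot=[[0,0,0],[0,0,0],[0,0,0],[0,0,0],[0,0,0]])

```text
clock: 5.3
eef_pos: [565.6, -76.8, 73.2]
tcp_rot: [-3.142, -0.0, 0.347]
contact_force: [-0.3, 1.5, 5.3]
opening: 0.001
grasp_force: 2.4
```

Request:
play_rows(dp=[[0,0,0.04],[0,0,0.04],[0,0,0.04],[0,0,0.04]], rot=[[0,0,0],[0,0,0],[0,0,0],[0,0,0]])

```text
clock: 5.63
eef_pos: [565.7, -76.9, 72.9]
tcp_rot: [3.142, -0.001, 0.347]
contact_force: [-3.5, 2.6, 14.2]
opening: -0.0
grasp_force: 7.2
```

Fully in at 14 N. Lift clear.

Request:
play_rows(dp=[[0,0,-0.4],[0,0,-1.0],[0,0,-1.8],[0,0,-2.5],[0,0,-2.5]], rot=[[0,0,0],[0,0,0],[0,0,0],[0,0,0],[0,0,0]])

```text
clock: 6.05
eef_pos: [568.5, -77.5, 177.2]
tcp_rot: [3.138, -0.007, 0.347]
contact_force: [1.6, 0.1, -0.9]
opening: -0.003
grasp_force: 0.0
```

Request:
play_rows(dp=[[0,0,0],[0,0,0],[0,0,0],[0,0,0],[0,0,0]], rot=[[0,0,0],[0,0,0],[0,0,0],[0,0,0],[0,0,0]])

```text
clock: 6.47
eef_pos: [564.8, -77.0, 170.6]
tcp_rot: [-3.141, 0.002, 0.347]
contact_force: [0.1, -0.5, 0.2]
opening: -0.001
grasp_force: 0.0
```

```bash
python3 - <<'E'
from h import *
snap('side','s5')
E
```

```text
(no output)
```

View pics/s5.png

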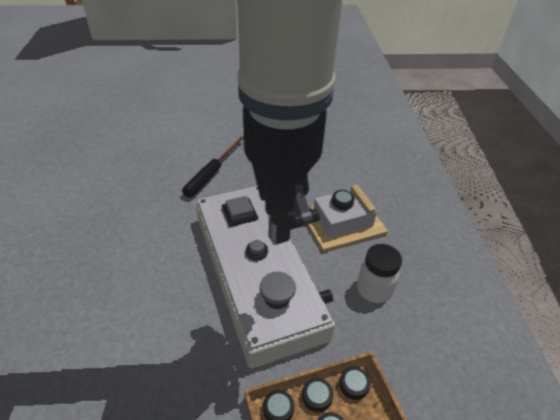

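All keys are back up: mushroom at (278,287), square at (240,209), small at (257,249), as at the start. The gripper is clear above them.

```bash
python3 -c "
from rig import r
print(r.sign_off())"
```

```text
the job is handed in; nothing more can be done
None
```

I pressed the square key fully in and let it up, then did the same with the mushroom button; I left the reset key alone and handed the job in after about 6.5 s with the arm clear, but no verdict came back.

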